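# Put the session's inks away and scan out the finished bottle

### The arm

A 6-joint arm with a two-finger parallel gripper is mounted at the origin on the work surface. World frame = base frame: x ahead of the robot, y to its left, z up, the work surface at z = 0. Lengths are in m, angles in rad, forces in N, time in s.
With the tool pointing down it reaches from about 0.425 to 0.95 m from the base axis. Payload 3.5 kg.
Tool frame: the origin (TCP) lies midway between the tips of the shut fingers; the grasp point (between the pads) lies 19 mm behind it; z points along the fingers, y is the line along which they close (so a half turn about z gives the same grasp; the last joint's range is limited). The gripper opens to 85 mm and grips with 20 to 120 N. Pads are 22 mm wide; open, the fingers measure 114 mm over their backs; the gripper's body (76 mm by 85 mm) begins 54 mm behind the grasp point. The pads swing forward as they close: fully open they stand 13 mm farther back than shut.
Start: joints at [-1.258, 0.286, 1.577, -0, 1.279, -0.15], TCP at [0.301, -0.604, 0.231] pointing down, gripper open.
Joint ranges: [-2.77, 2.77], [-0.9, 2.22], [0.21, 2.48], [-1.53, 4.67], [0.24, 2.81], [-2.84, 2.84]. Speed limits (rad/s): [2.79, 2.79, 3.14, 3.14, 3.14, 3.14].

### API

Orientations are given as a unit quaternion [x, y, z, w].
In Python, from plant import ctrl, cams, order gives the robot as it stands.
- The arm moves only by the tool move_arm, never from a script. Its argument "plan" is one flat list of numbers, 7 for each row, row after row: the shift along the world's x, y, z in mm, then the turn, a rotation vector about the world's x, y, z in degrees, then the finger opening in mm, from 0 to 85.4. A call has 1 to 12 rows; each row shifts and turns the commanded pose from where the row before left it; what a row does not reach is not made up. A row lasts 1/10 s, in which the tool goes at most 50 mm and 8.59 degrees, less where a joint would pass 70% of its speed; a pose out of reach is approached as far as the arm can. A call is refused whole if a number of a shift passes 50 or a number of a turn 8.59, either way. A call with a gripper value outside its range is refused whole. The fingers move at their own pace and stop on an object; "newtons" is the grip in N (left out, the last holds). Time passes only in rows, so rows that do not move let the fingers close. It gives the time, the measured TCP pose, the force, the opening and the grip force at its end, in the units of the state.
- ctrl.get_state(): the state, without advancing time (a new reading comes with each control period).
- cams.read_camera(name): name is "scene" or "top"; returns a dict with "color" (384x512x3 uint8, red, green, blue), "fov_y" (degrees; the focal length in pixels is half the picture's height over the tangent of half this angle, whatever the lens; pixels are square), "cx", "cy" (the principal point, pixels), "origin" and "orientation" of the camera in the world. Camera axes: x right, y up, looking along -z (the intrinsics and any distortion apply to the point x, -y, -z); pixel columns grow to the right and rows downward; lengths in m; the calibration is good to about 2 mm. A picture is of the moment at which its call begins. There is no depth.
- order.sign_off(): hands the job in; it is judged then, once.
The state is a dict: "time": time; "qpos": joint angles; "dq": joint speeds; "joint_efforts": joint torques, N m; "eef_pos": TCP position; "tcp_rot": TCP orientation; "contact_force": force on the tool from outside, world axes, zero at the start; "wrist_torque": the same for the moment, N m; "opening": opening from 0.0 (shut) to 1.0 (fully open); "finger_force": force on a finger pad.
Only numpy, scipy, OpenCV 4.12 (cv2) and the standard library are available. Lean on these libraries where they do the work, as an engineer would, in place of code of your own. Each camera call takes 0.05 s, during which the arm holds its last target. There are 200 camera calls.

### The job

Clear the inks after a session: stand the two round ink bottles from the paper back into free cells of the divided crate, one to a cell, setting them down and not dropping them. The flat bottle is finished and has to be booked out: take it and hold it up, upright, in front of the hands-free scanner, its label squarely facing the window, about a hand's width (roughly 8 cm) away and centred on the window both sideways and in height. Finish while holding it still there, do not put it down or let go; leave everything else where it stands and do not touch the scanner.

Things in the scene. Friction and masses are not known exactly. Their poses are not given: they have to be found in the camera images.
- ink0: round black ink bottle with a paper band and grey screw cap, standing on the paper sheet. Body 34 mm dia. up to z 70, sloping shoulder to z 77, straight round cap 22 mm dia. from z 77 to 104, thin tapered nozzle (12 mm dia. at its foot) up to z 116 mm. About 60 g. Origin: centre of the underside, z up
- ink1: the second round ink bottle to put away, exactly like ink0
- flat: flat white bottle, the only oblong one: 30 mm thick (its x) by 52 mm wide (its y), body to z 72, shoulder to z 79, straight round cap 24 mm dia. from z 79 to 105 mm (its top). About 40 g, empty. One paper label with a bar code on the broad face towards its +x; the opposite face is bare. At the start it stands on the paper with the label turned away from the robot, somewhere between straight away (+x) and to the robot's left (+y). Origin: centre of the underside, z up
- label (a point): centre of the flat bottle's label, 15.5 mm ahead of the bottle's axis (its +x) and 38 mm above its underside; axes as the bottle's
- scanner: black hands-free presentation scanner, fixed, on the left part of the worktop: round foot 110 mm dia., 18 mm high, thin stem, head 70 x 80 x 92 mm from z 114 to 206 mm. The window looks along its -x, which points roughly to the robot's right (world -y, up to 0.35 rad either way). Origin: centre of the foot's underside, z up
- window (a point): centre of the scanner's window, 45 mm ahead (-x) of the scanner's axis, 160 mm above the worktop; axes as the scanner's
- crate: grey divided crate, fixed, 116 (x) by 172 (y) mm outside, walls and dividers 4 mm thick and 45 mm high, floor 4 mm thick. 2 by 3 cells, each 52 x 52 mm inside, centres at x = -28 and +28, y = -56, 0 and +56 mm. The row at x = +28 (far from the robot) holds three stock bottles; the three cells at x = -28 are free. Origin: centre of the underside
- stock0: round stock bottle in the crate's far row (y = -56), 34 mm dia., 116 mm high with its nozzle. Bystander. Origin: underside centre
- stock1: taller white stock bottle in the crate's far row (y = 0), 34 mm dia., 134 mm high. Bystander. Origin: underside centre
- stock2: shorter stock bottle in the crate's far row (y = +56), 34 mm dia., 104 mm high. Bystander. Origin: underside centre
- wash: large white squeeze bottle with a black nozzle, 60 mm dia., 168 mm high, towards the far side. Bystander. Origin: underside centre
- tape: roll of paper tape lying flat, 92 mm dia., 25 mm high. Bystander. Origin: underside centre
- caps: small black holder with six white ink cups, 44 x 74 mm, 22 mm high. Bystander. Origin: underside centre
- pen: metal pen-shaped tattoo machine lying on a steel rest at the far side, 28 mm dia., 152 mm long, its top 58 mm above the worktop. Bystander. Origin: on its axis, near the middle

How it is judged:
By the outcome, as a careful person would: the job done as asked, in the order asked, and still so for the second after the job is handed in, while the arm keeps its last pose, push and grip.
It also fails if it takes over 62 s, if anything falls off the work surface, if the arm or the gripper's body presses on something with over 40 N, if the wrist force passes 120 N, or if a joint passes its speed limit or range.

## Working session

There is one attempt and no reset: what is moved stays moved. The work goes in short steps, Python scripts to look and compute and a tool call to move; the robot and the scene stay as the last step left them, time stands still between calls to the robot, and variables do not carry over. Pictures are saved under pics/ and viewed, at most 10 in all, crops included, and the job is handed in when it is done.

Besides the shell and the picture viewer there is one more tool, called after "Emit:" as a command line: name --argument value ..., lists and objects as JSON in quotes. move_arm: Moves the arm, as the interface text tells. Its arguments: {"type":"object","properties":{"plan":{"type":"array","items":{"type":"number"}},"newtons":{"type":"number"}},"required":["plan"]}

```bash
ls; mkdir -p pics; python3 - <<'E'
from plant import ctrl,cams
import cv2
print(ctrl.get_state())
for n in("scene","top"):
    d=cams.read_camera(n); print(n,{k:v for k,v in d.items() if k!="color"})
    cv2.imwrite(f"pics/{n}0.png",d["color"][:,:,::-1])
E
```

```text
pics
{'time': 0.0, 'qpos': array([-1.25794937e+00,  2.87200620e-01,  1.57820126e+00, -2.77464509e-05,
        1.27856915e+00, -1.50024004e-01]), 'dq': array([-0.00133143, -0.00187914,  0.00174589,  0.00110688,  0.00166024,
        0.00051936]), 'joint_efforts': array([ 2.93834628e-04, -4.05973470e+01, -2.92629075e+01, -1.34811889e-04,
        5.75777725e-03,  5.42423237e-06]), 'eef_pos': array([ 0.3012004 , -0.60333347,  0.22991072]), 'tcp_rot': array([ 9.73336526e-01,  2.29378710e-01, -1.09943256e-04, -1.18417296e-03]), 'contact_force': array([-0.68327213, -0.77057896, -0.51287274]), 'wrist_torque': array([ 0.01284436,  0.00909098, -0.06665813]), 'finger_force': 0.0, 'opening': 0.9969370584018317}
scene {'fov_y': 47.41143680465963, 'cx': 264.7226278683115, 'cy': 188.05950546881525, 'origin': array([0.91395232, 0.642845  , 0.93101653]), 'orientation': array([0.08172353, 0.33415412, 0.90762293, 0.24058868])}
top {'fov_y': 46.02156114961255, 'cx': 256.9277726180388, 'cy': 186.4107968413464, 'origin': array([0.46867865, 0.0479275 , 1.15796873]), 'orientation': array([-0.0509389 ,  0.04892631,  0.71329397, -0.69729704])}
```

View pics/scene0.png

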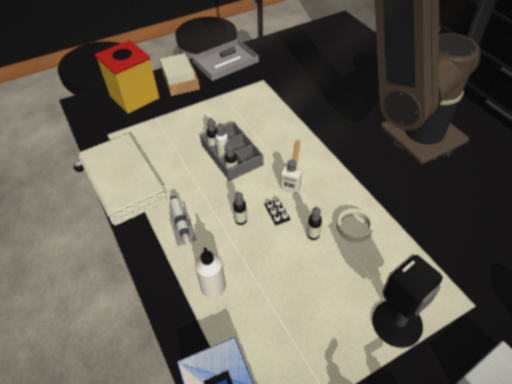

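View pics/top0.png

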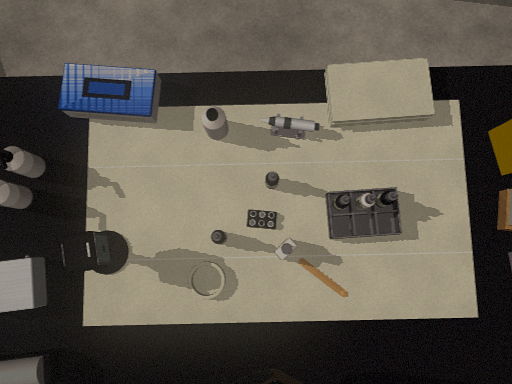

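The scene view shows inks at (239,208) and (314,223), flat at (291,176), crate at (231,150), and the scanner at (410,290). In the top view (right is −y, up is +x) the inks are at (272,179) and (218,237), flat at (287,249), crate at (363,213), and the scanner head at (105,250).

```bash
cat > h.py <<'E'
import numpy as np,cv2
from scipy.spatial.transform import Rotation as R
from plant import ctrl,cams
def f(d): return 192/np.tan(np.radians(d["fov_y"]/2))
def ray(d,u,v):
    c=R.from_quat(d["orientation"]).apply([(u-d["cx"])/f(d),-(v-d["cy"])/f(d),-1.]); return np.array(d["origin"]),c
def onz(d,u,v,z):
    o,c=ray(d,u,v); return (o+c*(z-o[2])/c[2])
def proj(d,p):
    q=R.from_quat(d["orientation"]).inv().apply(np.array(p)-d["origin"]); q=np.atleast_2d(q)
    return np.c_[d["cx"]+f(d)*q[:,0]/-q[:,2], d["cy"]-f(d)*q[:,1]/-q[:,2]]
def tri(a,pa,b,pb):
    o1,c1=ray(a,*pa);o2,c2=ray(b,*pb);s=np.linalg.lstsq(np.c_[c1,-c2],o2-o1,rcond=None)[0]
    x,y=o1+s[0]*c1,o2+s[1]*c2; return (x+y)/2,np.linalg.norm(x-y)
E
python3 - <<'E'
from h import *
S=cams.read_camera("scene");T=cams.read_camera("top")
def crop(d,x,y,w,h,k): return cv2.resize(d["color"][y:y+h,x:x+w,::-1],(w*k,h*k),interpolation=cv2.INTER_CUBIC)
# top row: flat top, ink tops, crate ; bottom: scene
a=np.hstack([crop(T,255,225,60,50,5),crop(T,195,165,100,50,5)[:, :500]])
b=np.hstack([crop(T,322,183,85,60,5)[:, :425],crop(T,55,225,75,60,5)])
b=b[:,:800]; a=a[:,:800]
cv2.imwrite("pics/t1.png",np.vstack([a,b]))
a=np.hstack([crop(S,270,150,50,50,6),crop(S,222,185,40,50,6),crop(S,297,200,43,50,6)[:,:260]])
b=np.hstack([crop(S,195,115,80,60,5),crop(S,360,250,80,60,5)])
cv2.imwrite("pics/s1.png",np.vstack([a,b]) if a.shape[1]==b.shape[1] else np.vstack([a[:,:800],b]))
E
```

```text
Traceback (most recent call last):
ValueError: all the input array dimensions except for the concatenation axis must match exactly, but along dimension 1, the array at index 0 has size 798 and the array at index 1 has size 800
```

View pics/t1.png

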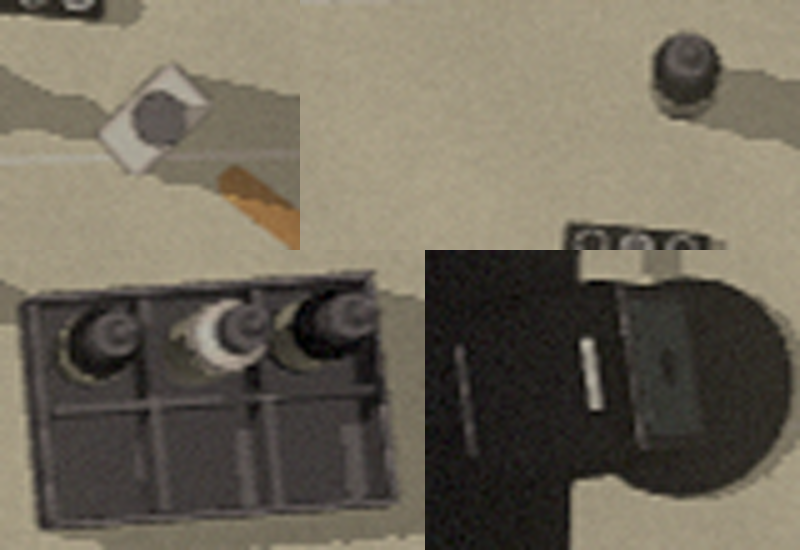

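Top crop: flat's cap is at about (287,248.6), with body top corners at (290,237.4), (297.4,244.6), (282.4,259.6) and (274.6,251.4). The scanner foot circle is centred near (107,252), with the window strip facing image right. The crate's outer corners are at about (326.6,193), (396.5,187.6), (402,233) and (330.6,238.5).

```bash
python3 - <<'E'
from h import *
S=cams.read_camera("scene")
def crop(d,x,y,w,h,k): return cv2.resize(d["color"][y:y+h,x:x+w,::-1],(w*k,h*k),interpolation=cv2.INTER_CUBIC)
a=np.hstack([crop(S,270,150,40,50,6),crop(S,222,185,40,50,6),crop(S,295,200,50,50,6)])
b=np.hstack([crop(S,195,115,76,60,5),crop(S,368,250,80,100,5)[:300]])[:,:780]
cv2.imwrite("pics/s1.png",np.vstack([a,cv2.copyMakeBorder(b,0,0,0,0,0) if b.shape[1]==780 else b])) 
E
```

```text
(no output)
```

View pics/s1.png

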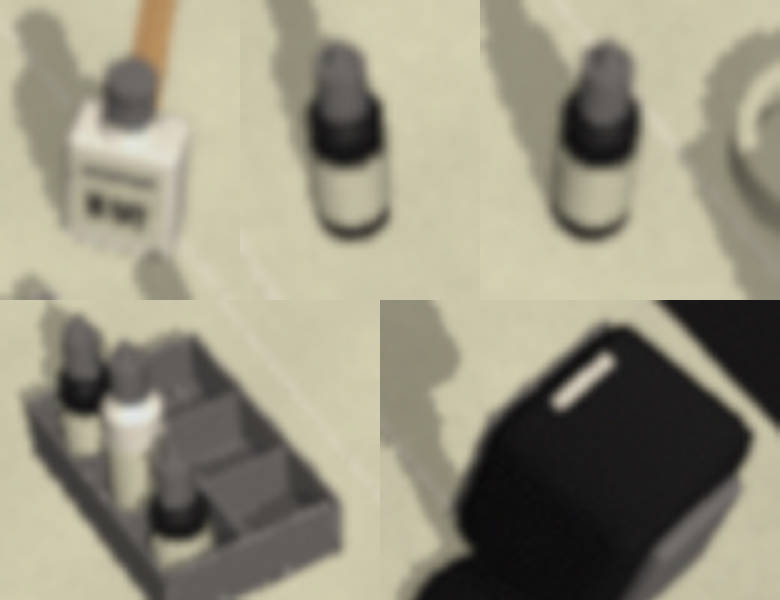

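The label face (with bar code) faces the scene camera. Scene nozzle tips are at (238.8,192.2) and (316.2,207.2).

```bash
python3 - <<'E'
from h import *
S=cams.read_camera("scene");T=cams.read_camera("top")
np.set_printoptions(precision=4,suppress=True)
# inks
for nm,d,boxes in (("top",T,[(262,168,22,24),(208,226,22,22)]),("scene",S,[(230,195,20,22),(306,210,18,22)])):
    g=cv2.cvtColor(d["color"],cv2.COLOR_RGB2GRAY)
    for x,y,w,h in boxes:
        p=g[y:y+h,x:x+w]; m=(p<62).astype(np.uint8); n,l,s,c=cv2.connectedComponentsWithStats(m); k=1+np.argmax(s[1:,4])
        m2=(p<115).astype(np.uint8)
        print(nm,s[k][:5],c[k]+[x,y],"onz.072",onz(d,*(c[k]+[x,y]),.072)[:2])
for t in ((238.8,192.2),(316.2,207.2)): print("tip",onz(S,*t,.115)[:2])
print("top cap A",onz(T,272.2,175.5,.105)[:2])
# flat
P=[(290,237.4),(297.4,244.6),(282.4,259.6),(274.6,251.4)]
Q=np.array([onz(T,*p,.073)[:2] for p in P]);print("flat corners",Q*1e3,Q.mean(0),np.linalg.norm(Q-np.roll(Q,-1,0),axis=1))
for a,b in ((0,3),(1,2)): e=Q[a]-Q[b];print("long dir",np.degrees(np.arctan2(e[1],e[0])))
print("cap",onz(T,287,248.6,.105),onz(S,270+130/6,150+70/6,.105))
# crate
C=[(326.6,193),(396.5,187.6),(402,233),(330.6,238.5)]
Q=np.array([onz(T,*p,.045)[:2] for p in C]);print("crate",Q,Q.mean(0),np.linalg.norm(Q-np.roll(Q,-1,0),axis=1))
for a,b in ((0,1),(3,2),(2,1),(3,0)):
    e=Q[a]-Q[b];print(np.degrees(np.arctan2(e[1],e[0])))
for p in ((195+22/5,115+95/5),(195+192/5,115+38/5),(195+342/5,115+205/5)): print("crate S",onz(S,*p,.045)[:2])
# scanner foot
g=cv2.cvtColor(T["color"],cv2.COLOR_RGB2GRAY); m=(g<45)
pts=[]
for y in range(234,272):
    x=100
    xs=np.where(m[y,90:140])[0]; pts.append((90+xs.max()+.5,y))
pts=np.array(pts);w=np.array([onz(T,*p,.018)[:2] for p in pts])
r=np.linalg.lstsq(np.c_[2*w,np.ones(len(w))],(w**2).sum(1),rcond=None)[0];print("foot",r[:2],np.sqrt(r[2]+r[0]**2+r[1]**2))
E=[(94.2,232.2),(98.6,264.0)]
q=[onz(T,*p,.206)[:2] for p in E];print("head edge",q)
# scene head top corners
for p in ((368+(610-380)/5,250+25/5),(368+(752-380)/5,250+135/5),(368+(625-380)/5,250+270/5),(368+(490-380)/5,250+115/5)): print("headS",onz(S,*p,.206)[:2])
E
```

```text
top [ 4  7 13 11 71] [271.6901 181.    ] onz.072 [0.6357 0.0131]
top [ 5  4 13 14 68] [220.3971 236.9559] onz.072 [0.5033 0.1393]
scene [ 4  7 11 10 81] [239.037  207.1235] onz.072 [0.6518 0.0266]
scene [ 3  5 12 12 88] [314.0114 222.0568] onz.072 [0.5159 0.1575]
tip [0.6444 0.0164]
tip [0.5076 0.1485]
top cap A [0.6437 0.0126]
flat corners [[498.4735 -26.8237]
 [481.0536 -43.8662]
 [446.6223  -7.1223]
 [466.2559  10.812 ]] [ 0.4731 -0.0168] [0.0244 0.0504 0.0266 0.0495]
long dir -49.435222100279105
long dir -46.86105342174109
cap [ 0.4721 -0.0169  0.105 ] [ 0.4744 -0.0143  0.105 ]
crate [[ 0.6066 -0.123 ]
 [ 0.6161 -0.297 ]
 [ 0.5038 -0.303 ]
 [ 0.4943 -0.1279]] [ 0.5552 -0.2127] [0.1742 0.1125 0.1754 0.1124]
93.13445003428328
93.08477050571018
-176.9129514627829
-177.5359952989799
crate S [ 0.6198 -0.2961]
crate S [ 0.5094 -0.2906]
crate S [ 0.5   -0.121]
foot [0.4748 0.4289] 0.05252490669057877
head edge [array([0.5149, 0.3929]), array([0.4488, 0.3819])]
headS [0.4555 0.3932]
headS [0.4423 0.455 ]
headS [0.5193 0.4723]
headS [0.5204 0.4007]
```

Emit:
move_arm --plan '[20,35,0,0,0,-7.8,60,25,45,0,0,0,-7.8,60,25,45,0,0,0,-7.9,60,25,45,0,0,0,0,60,25,45,0,0,0,0,60,25,45,0,0,0,0,60,25,45,0,0,0,0,60,25,45,0,0,0,0,60,25,45,0,0,0,0,60,25,45,0,0,0,0,60,25,45,0,0,0,0,60,25,45,0,0,0,0,60]' --newtons 30

```text
time: 1.55
eef_pos: [0.5892, -0.0862, 0.2317]
tcp_rot: [1.0, 0.026, 0.0, 0.0]
contact_force: [0.3, -1.0, 0.6]
opening: 0.706
finger_force: 0.0
```

```bash
cat >>h.py <<'E'
def st():
    s=ctrl.get_state();m=R.from_quat(s["tcp_rot"]).as_matrix()
    print("t%.1f"%s["time"],"tcp",(s["eef_pos"]*1e3).round(1),"psi %.1f"%np.degrees(np.arctan2(m[1,1],m[0,1])),"z",m[:,2].round(4),"open %.1f"%(s["opening"]*85.4),"ff %.1f"%s["finger_force"],"F",s["contact_force"].round(1))
E
python3 - <<'E'
from h import *
st()
S=cams.read_camera("scene")
T=dict(cams.read_camera("top"))
T["color"]=cv2.imread("pics/top0.png")[:,:,::-1]; 
def crop(d,x,y,w,h,k): return cv2.resize(d["color"][y:y+h,x:x+w,::-1],(w*k,h*k),interpolation=cv2.INTER_CUBIC)
cv2.imwrite("pics/b.png",np.hstack([crop(T,205,222,30,30,12),crop(T,258,165,30,30,12)]))
E
```

```text
t1.6 tcp [589.2 -86.2 231.7] psi -87.0 z [ 8.e-04 -4.e-04 -1.e+00] open 60.3 ff 0.0 F [ 0.3 -1.   0.6]
```

View pics/b.png

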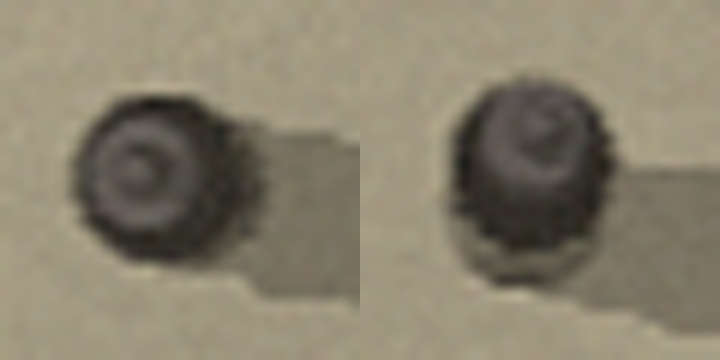

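B's cap centre is at (217.1,236.3), A's at (272.6,175.8), and A's base at about (271.8,182.1).

```bash
python3 - <<'E'
from h import *
T=cams.read_camera("top")
print(onz(T,217.1,236.3,.104),onz(T,272.6,175.8,.104),onz(T,271.8,182.1,0.0))
E
```

```text
[0.50395912 0.14421356 0.104     ] [0.64314178 0.0116689  0.104     ] [0.64387215 0.01061309 0.        ]
```

Emit:
move_arm --plan '[24,44,0,0,0,0,60,24,43,0,0,0,0,60,0,0,-30,0,0,0,60,0,0,-40,0,0,0,60,0,0,-40,0,0,0,60,0,0,-30,0,0,0,60,0,0,-14,0,0,0,60,0,0,0,0,0,0,60,0,0,0,0,0,0,60]'

```text
time: 2.6
eef_pos: [0.6374, -0.0022, 0.0788]
tcp_rot: [1.0, 0.026, 0.001, 0.0]
contact_force: [0.4, -0.7, 0.6]
opening: 0.701
finger_force: 0.0
```

Emit:
move_arm --plan '[6,15,-2,0,0,0,60,0,0,0,0,0,0,60,0,0,0,0,0,0,30,0,0,0,0,0,0,15,0,0,0,0,0,0,15,0,0,0,0,0,0,15,0,0,0,0,0,0,15,0,0,0,0,0,0,15]' --newtons 30

```text
time: 3.4
eef_pos: [0.6427, 0.0135, 0.0758]
tcp_rot: [1.0, 0.026, 0.0, 0.0]
contact_force: [-0.5, 0.2, 2.1]
opening: 0.245
finger_force: 29.6
```

```bash
python3 -c "from h import *;st()"
```

```text
t3.4 tcp [642.7  13.5  75.8] psi -87.0 z [ 7.e-04 -2.e-04 -1.e+00] open 20.9 ff 29.6 F [-0.5  0.2  2.1]
```

Emit:
move_arm --plan '[0,0,20,0,0,0,15,0,0,40,0,0,0,15,0,0,40,0,0,0,15,0,0,40,0,0,0,15,0,0,15,0,0,0,15,-19.5,-28.5,0,0,0,0,15,-19.5,-28.5,0,0,0,0,15,-19.5,-28.5,0,0,0,0,15,-19.5,-28.5,0,0,0,0,15,-19.5,-28.5,0,0,0,0,15,-19.5,-28,0,0,0,0,15,0,0,0,0,0,0,15]'

```text
time: 4.6
eef_pos: [0.523, -0.159, 0.2283]
tcp_rot: [1.0, 0.024, -0.002, -0.0]
contact_force: [0.2, 0.6, -0.6]
opening: 0.247
finger_force: 29.5
```

```bash
python3 - <<'E'
from h import *
st()
S=cams.read_camera("scene");T=cams.read_camera("top")
c=np.array([.557,-.211]);a=np.radians(3)
def k(d,x0,y0,w,h):
    return cv2.resize(d["color"][y0:y0+h,x0:x0+w,::-1],(w*4,h*4),interpolation=cv2.INTER_CUBIC)
A=k(S,190,70,100,120);B=k(T,320,170,95,120)
for (x,y) in ((-58,-86),(-58,86),(58,86),(58,-86),(-28,56),(-28,0),(-28,-56)):
    p=c+np.array([[np.cos(a),-np.sin(a)],[np.sin(a),np.cos(a)]])@[x/1e3,y/1e3]
    print(x,y,p.round(4))
    for d,im,o in ((S,A,(190,70)),(T,B,(320,170))):
        q=(proj(d,[*p,.045])[0]-o+.5)*4; cv2.circle(im,(int(q[0]),int(q[1])),3,(0,0,255),-1)
cv2.imwrite("pics/c1.png",np.hstack([A,B]))
E
```

```text
t4.6 tcp [ 523.  -159.   228.3] psi -87.2 z [-3.4e-03  6.0e-04 -1.0e+00] open 21.1 ff 29.5 F [ 0.2  0.6 -0.6]
-58 -86 [ 0.5036 -0.2999]
-58 86 [ 0.4946 -0.1282]
58 86 [ 0.6104 -0.1221]
58 -86 [ 0.6194 -0.2938]
-28 56 [ 0.5261 -0.1565]
-28 0 [ 0.529  -0.2125]
-28 -56 [ 0.532  -0.2684]
```

View pics/c1.png

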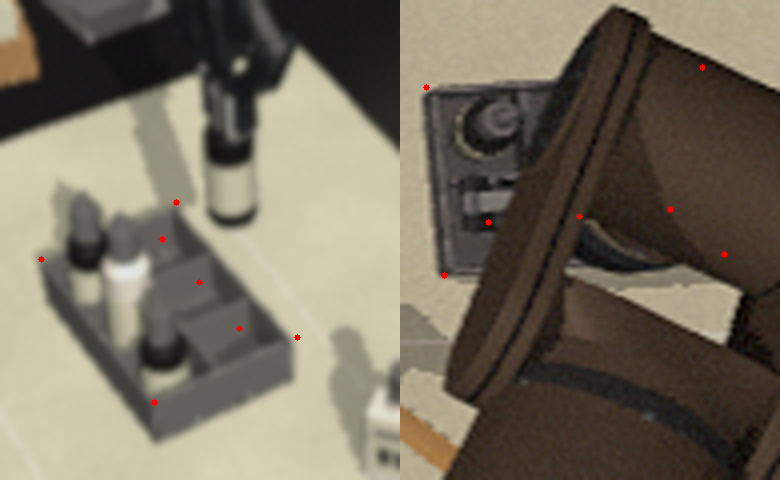

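The crate corner predictions match in both views. ink0 hangs upright above the right-hand end cell, so I'm lowering it.

Emit:
move_arm --plan '[2,2,-30,0,0,0,15,0,0,-35,0,0,0,15,0,0,-35,0,0,0,15,0,0,-25,0,0,0,15,0,0,-13,0,0,0,15,0,0,-4,0,0,0,15,0,0,-2,0,0,0,15,0,0,0,0,0,0,15,0,0,0,0,0,0,15]'

```text
time: 5.6
eef_pos: [0.5285, -0.1552, 0.0879]
tcp_rot: [1.0, 0.026, 0.001, 0.001]
contact_force: [-0.0, 0.2, -0.3]
opening: 0.246
finger_force: 29.5
```

```bash
python3 -c "from h import *;st()"
```

```text
t5.6 tcp [ 528.5 -155.2   87.9] psi -87.0 z [ 0.0026 -0.0013 -1.    ] open 21.0 ff 29.5 F [-0.   0.2 -0.3]
```

Emit:
move_arm --plan '[-2,-1,-3,0,0,0,15,0,0,-2,0,0,0,15,0,0,-2,0,0,0,15,0,0,-1,0,0,0,15,0,0,0,0,0,0,15,0,0,0,0,0,0,15]'

```text
time: 6.2
eef_pos: [0.526, -0.1561, 0.0797]
tcp_rot: [1.0, 0.026, 0.0, 0.0]
contact_force: [-1.2, 0.5, 5.2]
opening: 0.245
finger_force: 30.0
```

```bash
python3 -c "from h import *;st()"
```

```text
t6.2 tcp [ 526.  -156.1   79.7] psi -87.0 z [ 8.e-04 -5.e-04 -1.e+00] open 20.9 ff 30.0 F [-1.2  0.5  5.2]
```

Emit:
move_arm --plan '[0,0,0,0,0,0,30,0,0,0,0,0,0,45,0,0,0,0,0,0,45,0,0,20,0,0,0,45,0,0,40,0,0,0,45,0,0,40,0,0,0,55,0,0,25,0,0,0,60,-3,45,0,0,0,0,60,-3,45,0,0,0,0,60,-3,45,0,0,0,0,60,-3,45,0,0,0,0,60,-3,45,0,0,0,0,60]'

```text
time: 7.4
eef_pos: [0.5099, 0.0709, 0.2032]
tcp_rot: [1.0, 0.026, 0.0, -0.0]
contact_force: [0.2, -0.1, 1.0]
opening: 0.7
finger_force: 0.0
```

Emit:
move_arm --plan '[-3,45,0,0,0,0,60,-2,32,0,0,0,0,60,0,0,0,0,0,0,60,0,0,0,0,0,0,60]'

```text
time: 7.8
eef_pos: [0.5051, 0.1466, 0.203]
tcp_rot: [1.0, 0.027, -0.0, 0.0]
contact_force: [-0.2, -0.8, -0.3]
opening: 0.701
finger_force: 0.0
```

```bash
python3 -c "from h import *;st()"
```

```text
t7.8 tcp [505.1 146.6 203. ] psi -86.9 z [-5.e-04 -5.e-04 -1.e+00] open 59.9 ff 0.0 F [-0.2 -0.8 -0.3]
```

Emit:
move_arm --plan '[0.5,0,-30,0,0,0,60,0,0,-40,0,0,0,60,0,0,-35,0,0,0,60,0,0,-18,0,0,0,60,0,0,-4,0,0,0,60,0,0,0,0,0,0,45,0,0,0,0,0,0,30,0,0,0,0,0,0,15,0,0,0,0,0,0,15,0,0,0,0,0,0,15,0,0,0,0,0,0,15,0,0,0,0,0,0,15]'

```text
time: 9.0
eef_pos: [0.5075, 0.1462, 0.0782]
tcp_rot: [1.0, 0.027, 0.002, 0.0]
contact_force: [0.6, -1.4, 5.4]
opening: 0.242
finger_force: 30.0
```

```bash
python3 -c "from h import *;st()"
```

```text
t9.0 tcp [507.5 146.2  78.2] psi -87.0 z [ 3.7e-03 -2.0e-04 -1.0e+00] open 20.7 ff 30.0 F [ 0.6 -1.4  5.4]
```

Emit:
move_arm --plan '[0,0,20,0,0,0,15,0,0,45,0,0,0,15,0,0,48,0,0,0,15,0,0,45,0,0,0,15,2.5,-40,0,0,0,0,15,2.5,-42,0,0,0,0,15,2.5,-42,0,0,0,0,15,2.5,-42,0,0,0,0,15,2.5,-42,0,0,0,0,15,2.5,-42,0,0,0,0,15,2.5,-42,0,0,0,0,15,2.5,-42,0,0,0,0,15]'

```text
time: 10.2
eef_pos: [0.5254, -0.1891, 0.2339]
tcp_rot: [1.0, 0.026, -0.0, -0.0]
contact_force: [0.7, 0.4, -1.4]
opening: 0.251
finger_force: 29.6
```

Emit:
move_arm --plan '[2.5,-40,0,0,0,0,15,2,-40,0,0,0,0,15,0,0,0,0,0,0,15,0,0,0,0,0,0,15]'

```text
time: 10.6
eef_pos: [0.5299, -0.268, 0.2335]
tcp_rot: [1.0, 0.025, -0.001, -0.001]
contact_force: [-0.5, 0.6, -0.6]
opening: 0.24
finger_force: 29.6
```

```bash
python3 -c "from h import *;st()"
```

```text
t10.6 tcp [ 529.9 -268.   233.5] psi -87.1 z [-0.0012  0.0016 -1.    ] open 20.5 ff 29.6 F [-0.5  0.6 -0.6]
```

Emit:
move_arm --plan '[2,0,-30,0,0,0,15,0,0,-40,0,0,0,15,0,0,-35,0,0,0,15,0,0,-25,0,0,0,15,0,0,-12,0,0,0,15,0,0,-4,0,0,0,15,0,0,0,0,0,0,15,0,0,0,0,0,0,15]'

```text
time: 11.4
eef_pos: [0.5336, -0.2682, 0.0903]
tcp_rot: [1.0, 0.027, 0.001, 0.001]
contact_force: [-0.1, -0.5, -0.7]
opening: 0.245
finger_force: 29.6
```

```bash
python3 -c "from h import *;st()"
```

```text
t11.4 tcp [ 533.6 -268.2   90.3] psi -87.0 z [ 0.0027 -0.0019 -1.    ] open 20.9 ff 29.6 F [-0.1 -0.5 -0.7]
```

Emit:
move_arm --plan '[-1,0,-4,0,0,0,15,0,0,-2,0,0,0,15,0,0,-1,0,0,0,15,0,0,-1,0,0,0,15,0,0,0,0,0,0,15,0,0,0,0,0,0,15]'

```text
time: 12.0
eef_pos: [0.5321, -0.2683, 0.0823]
tcp_rot: [1.0, 0.026, 0.001, 0.0]
contact_force: [-1.3, 2.1, 6.6]
opening: 0.248
finger_force: 30.4
```

```bash
python3 -c "from h import *;st()"
```

```text
t12.0 tcp [ 532.1 -268.3   82.3] psi -87.0 z [ 1.1e-03 -6.0e-04 -1.0e+00] open 21.2 ff 30.4 F [-1.3  2.1  6.6]
```

Emit:
move_arm --plan '[0,0,0,0,0,0,30,0,0,0,0,0,0,45,0,0,0,0,0,0,45,0,0,20,0,0,0,45,0,0,40,0,0,0,45,0,0,40,0,0,0,55,0,0,30,0,0,0,60,-10,42,0,0,0,0,60,-10,42,0,0,0,0,60,-10,42,0,0,0,0,60,-10,42,0,0,0,0,60,-10,42,0,0,0,0,60]'

```text
time: 13.2
eef_pos: [0.4806, -0.0563, 0.21]
tcp_rot: [1.0, 0.026, -0.0, -0.0]
contact_force: [0.4, 0.5, 0.2]
opening: 0.703
finger_force: 0.0
```

Emit:
move_arm --plan '[-9,42,0,0,0,0,60,0,0,0,0,0,0,60,0,0,0,0,0,0,60]'

```text
time: 13.5
eef_pos: [0.4722, -0.0151, 0.2102]
tcp_rot: [1.0, 0.027, 0.0, 0.0]
contact_force: [-0.4, -0.2, -0.5]
opening: 0.7
finger_force: 0.0
```

```bash
python3 - <<'E'
from h import *
st()
S=cams.read_camera("scene");T=cams.read_camera("top")
def k(d,x0,y0,w,h):
    return cv2.resize(d["color"][y0:y0+h,x0:x0+w,::-1],(w*4,h*4),interpolation=cv2.INTER_CUBIC)
cv2.imwrite("pics/c2.png",np.hstack([k(S,190,80,105,120),k(T,320,155,95,120)]))
E
```

```text
t13.5 tcp [472.2 -15.1 210.2] psi -86.9 z [ 2.e-04 -5.e-04 -1.e+00] open 59.8 ff 0.0 F [-0.4 -0.2 -0.5]
```

View pics/c2.png

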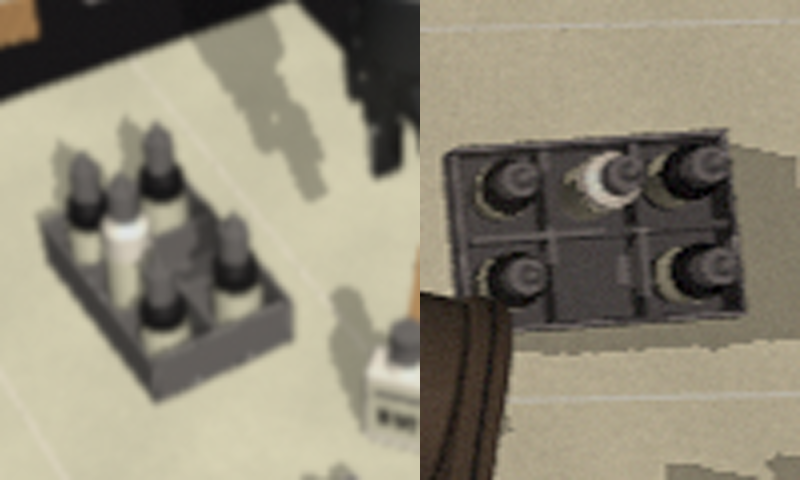

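Both inks stand upright in the end cells and the middle one is empty. Next I'm grasping the flat bottle by its cap.

Emit:
move_arm --plan '[1,-1,-30,0,0,0,60,0,0,-40,0,0,0,60,0,0,-35,0,0,0,60,0,0,-18,0,0,0,60,0,0,-6,0,0,0,60,0,0,0,0,0,0,45,0,0,0,0,0,0,30,0,0,0,0,0,0,15,0,0,0,0,0,0,15,0,0,0,0,0,0,15,0,0,0,0,0,0,15,0,0,0,0,0,0,15]'

```text
time: 14.8
eef_pos: [0.4747, -0.0171, 0.0828]
tcp_rot: [1.0, 0.026, 0.001, 0.001]
contact_force: [0.3, -0.1, 5.3]
opening: 0.263
finger_force: 30.6
```

```bash
python3 - <<'E'
from h import *
st()
S=cams.read_camera("scene")
E
```

```text
t14.8 tcp [474.7 -17.1  82.8] psi -87.0 z [ 0.0029 -0.001  -1.    ] open 22.5 ff 30.6 F [ 0.3 -0.1  5.3]
```

Emit:
move_arm --plan '[0,0,20,0,0,0,15,0,0,45,0,0,0,15,0,0,45,0,0,0,15,0,0,12,0,0,0,15,2.5,32,0,0,0,7.2,15,2.5,32,0,0,0,7.2,15,2.5,32,0,0,0,7.2,15,2.5,32,0,0,0,7.2,15,2.5,32,0,0,0,7.2,15,2.5,32,0,0,0,7.2,15,2.5,32,0,0,0,7.2,15,2.5,32,0,0,0,7.1,15]'

```text
time: 16.05
eef_pos: [0.4924, 0.2405, 0.2018]
tcp_rot: [0.862, 0.506, -0.001, -0.001]
contact_force: [0.8, -0.3, 0.1]
opening: 0.27
finger_force: 30.1
```

Emit:
move_arm --plan '[0,0,0,0,0,0,15,0,0,0,0,0,0,15,0,0,0,0,0,0,15]'

```text
time: 16.35
eef_pos: [0.4929, 0.2385, 0.2024]
tcp_rot: [0.864, 0.503, -0.001, -0.0]
contact_force: [-0.3, 0.0, -0.4]
opening: 0.263
finger_force: 30.1
```

```bash
python3 - <<'E'
from h import *
st()
S=cams.read_camera("scene");T=cams.read_camera("top")
np.save("S.npy",S["color"])
def k(d,x0,y0,w,h,s=4):
    return cv2.resize(d["color"][y0:y0+h,x0:x0+w,::-1],(w*s,h*s),interpolation=cv2.INTER_CUBIC)
cv2.imwrite("pics/f1.png",np.vstack([np.hstack([k(S,320,190,130,150),k(T,60,200,65,150)])]))
E
```

```text
t16.4 tcp [492.9 238.5 202.4] psi -29.6 z [-1.8e-03 -7.0e-04 -1.0e+00] open 22.5 ff 30.1 F [-0.3  0.  -0.4]
```

View pics/f1.png

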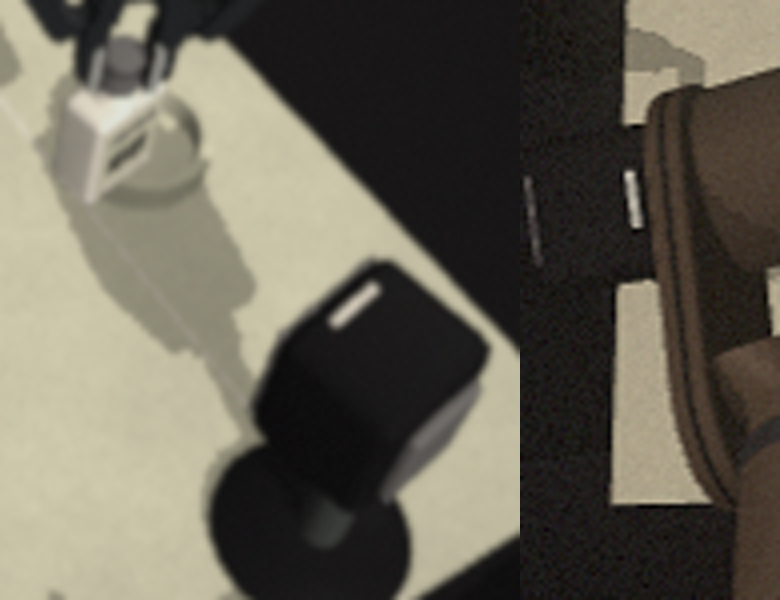

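The flat bottle hangs upright with its bar-code face towards the scanner. Body top corners in the scene view are at about (338,213.8), (345,222.5) and (361,213.7), and the front bottom corner is at (343,240.5). I'm now measuring its yaw and refining the scanner pose.

```bash
python3 - <<'E'
from h import *
np.set_printoptions(precision=4,suppress=True)
S=cams.read_camera("scene");T=cams.read_camera("top")
Sg=cv2.cvtColor(S["color"],cv2.COLOR_RGB2GRAY);Tg=cv2.cvtColor(cv2.imread("pics/top0.png"),cv2.COLOR_BGR2GRAY);S0=cv2.cvtColor(cv2.imread("pics/scene0.png"),cv2.COLOR_BGR2GRAY)
# white bar on head top
for nm,d,g,(x,y,w,h),t in (("S",S,S0,(395,255,28,22),120),("T",T,Tg,(85,238,12,24),110)):
    m=(g[y:y+h,x:x+w]>t).astype(np.uint8);n,l,s,c=cv2.connectedComponentsWithStats(m);k=1+np.argmax(s[1:,4])
    p=np.argwhere(l==k)[:,::-1]+[x,y]; W=np.array([onz(d,*q,.206)[:2] for q in p]);u,sv,v=np.linalg.svd(W-W.mean(0))
    print(nm,"bar",len(p),W.mean(0),"ang %.1f"%(np.degrees(np.arctan2(v[0][1],v[0][0]))%180))
# foot in scene: lower/left arc
pts=[]
for y in range(310,348):
    xs=np.where(S0[y,365:400]<60)[0]
    if len(xs): pts.append((365+xs.min()-.5,y))
for x in range(385,412):
    ys=np.where(S0[325:360,x]<60)[0]
    if len(ys): pts.append((x,325+ys.max()+.5))
w=np.array([onz(S,*p,.012)[:2] for p in pts])
from scipy.optimize import least_squares
for w,n in ((w,"S"),):
    r=least_squares(lambda c:np.linalg.norm(w-c,axis=1)-.055,[.475,.43],loss="soft_l1",f_scale=.001);print(n,"foot",r.x,np.abs(r.fun).max())
m=Tg<45;pts=[(90+np.where(m[y,90:140])[0].max()+.5,y) for y in range(234,272)]
w=np.array([onz(T,*p,.018)[:2] for p in pts]);r=least_squares(lambda c:np.linalg.norm(w-c,axis=1)-.055,[.475,.43]);print("T foot",r.x,np.abs(r.fun).max())
# bottle label face: white mask boundaries; dark label text band fit
P=lambda a,b:(320+a/4,190+b/4)
for nm,q,z in (("L",P(72,95),.192),("F",P(100,130),.192),("R",P(165,95),.192),("Lb",P(58,168),.12),("Fb",P(92,202),.12),("Rb",P(152,145),.12)): print(nm,onz(S,*q,z)[:2])
E
```

```text
S bar 123 [0.4847 0.3874] ang 10.1
T bar 32 [0.4799 0.4053] ang 9.5
S foot [0.479  0.4404] 0.025937167991305375
T foot [0.4752 0.4317] 0.0014525229279695115
L [0.516  0.2325]
F [0.5167 0.2582]
R [0.4737 0.2568]
Lb [0.5137 0.2302]
Fb [0.5107 0.258 ]
Rb [0.4588 0.2437]
```

```bash
python3 - <<'E'
from h import *
np.set_printoptions(precision=4,suppress=True)
S=cams.read_camera("scene");T=cams.read_camera("top")
q=(409.1,266.25);print("bar S",onz(S,*q,.206)[:2])
t0=cv2.imread("pics/top0.png")
def line(pts): 
    vx,vy,x,y=cv2.fitLine(np.float32(pts),cv2.DIST_HUBER,0,.01,.01).ravel();return np.array([x,y]),np.array([vx,vy])
# flat initial yaw: low-saturation mask
def satmask(bgr,x,y,w,h,k=8):
    c=cv2.resize(bgr[y:y+h,x:x+w],None,fx=k,fy=k,interpolation=cv2.INTER_CUBIC);c=cv2.GaussianBlur(c,(0,0),3)
    b,g,r=[c[...,i].astype(float) for i in range(3)]
    return r-b,c
sm,c=satmask(t0,268,230,36,36);print("paper r-b",np.median(sm[:40]),"bottle",sm[(247-230)*8,(279-268)*8],"shadow",sm[8*30,8*33])
m=((sm<16)&(c[...,1]>60)).astype(np.uint8)
cs,_=cv2.findContours(m,0,1);k=max(cs,key=cv2.contourArea);r=cv2.minAreaRect(k)
bx=cv2.boxPoints(r)/8+[268-.5,230-.5];W=np.array([onz(T,*p,.073)[:2] for p in bx]);print("rect",W*1e3,[ "%.1f"%(np.degrees(np.arctan2(*(W[(i+1)%4]-W[i])[::-1]))%180) for i in range(4)],np.linalg.norm(W-np.roll(W,-1,0),axis=1),W.mean(0))
sm,c=satmask(S["color"][:,:,::-1],328,205,42,42)
print("paper",np.median(sm[-40:,:80]),"body",sm[8*20,8*12],sm[8*25,8*18])
m=((sm<16)&(c[...,1]>70)).astype(np.uint8)
cs,_=cv2.findContours(m,0,1);k=max(cs,key=cv2.contourArea);h=cv2.approxPolyDP(cv2.convexHull(k),6,True)[:,0]/8+[327.5,204.5];print(h, cv2.contourArea(k)/64)
np.save("k.npy",k[:,0]/8+[327.5,204.5])
E
```

```text
bar S [0.4801 0.4073]
paper r-b 33.0 bottle 23.0 shadow 59.0
rect [[482.8     -3.328 ]
 [488.3798 -27.3968]
 [463.2073 -33.0807]
 [457.6636  -9.0873]] ['103.1', '12.7', '103.0', '12.9'] [0.0247 0.0258 0.0246 0.0258] [ 0.473  -0.0182]
paper 33.0 body 17.0 25.0
[[362.75  204.5  ]
 [359.125 211.75 ]
 [346.125 221.5  ]
 [344.875 221.   ]
 [338.125 208.75 ]
 [338.125 204.5  ]] 189.7421875
```

```bash
python3 - <<'E'
from h import *
np.set_printoptions(precision=4,suppress=True)
S=cams.read_camera("scene");T=cams.read_camera("top")
t0=cv2.imread("pics/top0.png")
def sat(bgr,x,y,w,h,k=8):
    c=cv2.resize(bgr[y:y+h,x:x+w],None,fx=k,fy=k,interpolation=cv2.INTER_CUBIC);c=cv2.GaussianBlur(c,(0,0),4).astype(float)
    return (c[...,2]-c[...,0])/c[...,2],c
for th in (.13,.15,.17):
    sm,c=sat(t0,268,230,36,36)
    if th==.13: print("ratio paper",np.median(sm[:40]),"bottle",sm[17*8,11*8],sm[25*8,16*8])
    m=(sm<th).astype(np.uint8);cs,_=cv2.findContours(m,0,1);k=max(cs,key=cv2.contourArea);r=cv2.minAreaRect(k)
    bx=cv2.boxPoints(r)/8+[267.5,229.5];W=np.array([onz(T,*p,.072)[:2] for p in bx]);print("rect",th,["%.1f"%(np.degrees(np.arctan2(*(W[(i+1)%4]-W[i])[::-1]))%180) for i in range(4)],np.linalg.norm(W-np.roll(W,-1,0),axis=1),W.mean(0),cv2.contourArea(k)/64/r[1][0]/r[1][1]*64)
    sm,c=sat(S["color"][:,:,::-1],328,200,45,47)
    if th==.13: print("S paper",np.median(sm[-40:,:80]),"body",sm[8*25,8*12],sm[8*30,8*18])
    m=(sm<th).astype(np.uint8);cs,_=cv2.findContours(m,0,1);k=max(cs,key=cv2.contourArea);h=cv2.approxPolyDP(cv2.convexHull(k),7,True)[:,0]/8+[327.5,199.5];print(h.round(1).tolist(), cv2.contourArea(k)/64)
E
```

```text
ratio paper 0.20481927710843373 bottle 0.17518248175182483 0.11976047904191617
rect 0.13 ['134.6', '44.9', '134.5', '45.1'] [0.0326 0.0234 0.0325 0.0233] [ 0.4761 -0.0211] 0.6588963779635967
S paper 0.16417910447761194 body 0.11267605633802817 0.14792899408284024
[[364.9, 199.5], [360.2, 212.9], [341.8, 241.0], [340.5, 240.9], [335.2, 235.6], [332.6, 230.6], [338.8, 199.5]] 651.609375
rect 0.15 ['127.0', '37.2', '126.9', '37.6'] [0.0709 0.03   0.0706 0.0298] [ 0.4653 -0.008 ] 0.5748528227589393
[[365.5, 199.5], [356.9, 229.0], [346.4, 246.4], [343.5, 246.4], [327.5, 226.5], [337.4, 199.8]] 826.2890625
rect 0.17 ['129.1', '39.3', '128.9', '39.8'] [0.072  0.0415 0.0717 0.0412] [ 0.4627 -0.0108] 0.5179724660381121
[[372.4, 199.5], [372.4, 246.4], [327.5, 246.4], [327.5, 199.5]] 2102.09375
```

Emit:
move_arm --plan '[1,11,1,0,0,0,15,1,15,1,0,0,0,15,2,15,0,0,0,0,15,1,9,0,0,0,0,15,1,5,0,0,0,0,15,0,0,0,0,0,0,15,0,0,0,0,0,0,15,0,0,0,0,0,0,15]'

```text
time: 17.55
eef_pos: [0.4994, 0.2939, 0.2052]
tcp_rot: [0.864, 0.504, -0.0, 0.0]
contact_force: [-0.7, 0.2, -0.8]
opening: 0.269
finger_force: 30.2
```

```bash
python3 - <<'E'
from h import *
st()
S=cams.read_camera("scene")
t0=cv2.imread("pics/top0.png");cv2.imwrite("pics/raw_s.png",S["color"][:,:,::-1])
def k(im,x,y,w,h,s):
    c=cv2.resize(im[y:y+h,x:x+w],None,fx=s,fy=s,interpolation=cv2.INTER_CUBIC).astype(float)
    lo,hi=np.percentile(c,2),np.percentile(c,99.5);return np.clip((c-lo)/(hi-lo)*255,0,255).astype(np.uint8)
b=proj(S,[.4987,.2939,.165])[0].astype(int);print(b)
x,y=b[0]-20,b[1]-28
print("scene crop origin",x,y,"scale 10; top crop origin 268,230 scale 10")
cv2.imwrite("pics/g.png",np.hstack([k(S["color"][:,:,::-1],x,y,44,56,10),cv2.copyMakeBorder(k(t0,268,230,36,36,10),0,200,0,0,0)]))
E
```

```text
t17.6 tcp [499.4 293.9 205.2] psi -29.5 z [-2.e-04 -2.e-04 -1.e+00] open 23.0 ff 30.2 F [-0.7  0.2 -0.8]
[360 238]
scene crop origin 340 210 scale 10; top crop origin 268,230 scale 10
```

View pics/g.png

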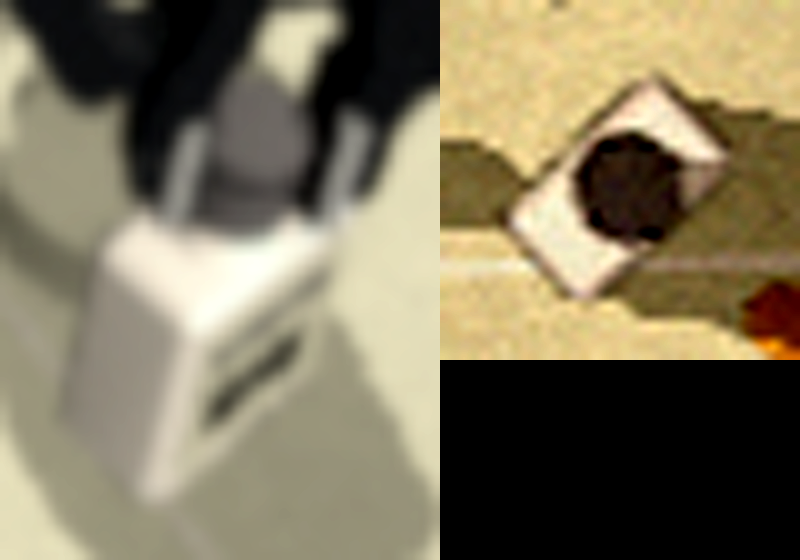

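The zoom shows the bottle upright with its label to the scanner. Scene crop corners are F(187,335), L(105,260), Fb(152,498) and Lb(62,415), and the code band runs from (208,432) to (303,358).

```bash
python3 - <<'E'
from h import *
np.set_printoptions(precision=4,suppress=True)
S=cams.read_camera("scene");T=cams.read_camera("top")
g=lambda a,b,z:onz(S,340+a/10-.45,210+b/10-.45,z)[:2]
ang=lambda a,b:np.degrees(np.arctan2(*(b-a)[::-1]))
for n,a,b,z in (("code",(303,358),(208,432),.152),("upline",(330,278),(215,362),.18),("bottomR",(320,378),(165,492),.124),("topR",(335,245),(187,335),.194),("thickTop",(105,260),(187,335),.194),("thickBot",(62,415),(152,498),.122)):
    p,q=g(*a,z),g(*b,z);print(n,p,q,"ang %.1f len %.4f"%(ang(p,q),np.linalg.norm(p-q)))
P=[(213,75),(288,157),(143,298),(70,215)]
W=np.array([onz(T,268+a/10-.45,230+b/10-.45,.072)[:2] for a,b in P]);print(W.mean(0),[ "%.1f"%(ang(W[i],W[(i+1)%4])%180) for i in range(4)],np.linalg.norm(W-np.roll(W,-1,0),axis=1))
# predicted corners
c=np.array([.499,.2939]);
for yaw in (95,99.5,104):
    a=np.radians(yaw);x=np.array([np.cos(a),np.sin(a)]);y=np.array([-x[1],x[0]])
    print(yaw,[((proj(S,[*(c+x*sx*.015+y*sy*.026),z])[0]-[340,210]+.45)*10).round(0).tolist() for sx,sy,z in ((1,-1,.122),(-1,-1,.122),(1,1,.122),(1,-1,.194),(-1,-1,.194))])
E
```

```text
code [0.4851 0.311 ] [0.5134 0.3155] ang 9.2 len 0.0286
upline [0.4837 0.3103] [0.5164 0.3148] ang 7.8 len 0.0331
bottomR [0.4697 0.3049] [0.5159 0.3111] ang 7.6 len 0.0466
topR [0.4858 0.3107] [0.5248 0.3131] ang 3.5 len 0.0391
thickTop [0.5281 0.2905] [0.5248 0.3131] ang 98.4 len 0.0228
thickBot [0.5225 0.2839] [0.5182 0.3101] ang 99.3 len 0.0265
[ 0.4733 -0.0151] ['41.0', '132.4', '40.2', '132.7'] [0.0262 0.0481 0.026  0.0477]
95 [[134.0, 513.0], [41.0, 413.0], [316.0, 393.0], [186.0, 325.0], [85.0, 223.0]]
99.5 [[145.0, 516.0], [43.0, 422.0], [313.0, 384.0], [197.0, 329.0], [88.0, 232.0]]
104 [[156.0, 519.0], [47.0, 432.0], [309.0, 375.0], [209.0, 332.0], [92.0, 242.0]]
```

Emit:
move_arm --plan '[-0.5,0,0,0,0,0.8,15,0,0,0,0,0,0,15,0,0,0,0,0,0,15,0,0,0,0,0,0,15,0,0,0,0,0,0,15]'

```text
time: 18.2
eef_pos: [0.4989, 0.2942, 0.2053]
tcp_rot: [0.86, 0.51, 0.0, 0.0]
contact_force: [-0.4, 0.4, 0.6]
opening: 0.268
finger_force: 30.2
```

```bash
python3 -c "
from h import *
from plant import order
st();print(order.sign_off())"
```

```text
t18.2 tcp [498.9 294.2 205.3] psi -28.7 z [ 0.  0. -1.] open 22.9 ff 30.2 F [-0.4  0.4  0.6]
the job is handed in; nothing more can be done
None
```

Job handed in at 18.2 s: both inks stand in the crate's two free end cells, and the flat bottle is held still and upright before the scanner, label to the window at about 8 cm by measurement (centred and squared to within a few mm and about a degree).

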